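Shift the jar mill into third speed

TASK

The glaze jar mill is stopped with its gear lever somewhere in the left-hand slot of the H-shaped gate. Shift it into third speed: bring the lever to neutral, push it across to the right-hand side, then push it forward, away from you, fully home into the third slot (far right, three yellow dots). Push the red knob with the outside of the shut fingers, never taking the lever between them, leave the pots, glaze jars and tiles where they stand, and finish clear of the mill.

Things in the scene. Friction and masses are not known exactly. Their poses are not given: they have to be found in the camera images.
- jar_mill: Bench jar mill, fixed: green gear case 180 mm deep, 136 wide, 116 high with the lever on top; to its right a grey bed with rollers and a white jar (124 mm across, top 204 mm over the table, starting 128 mm right of the lever's pivot), 345 mm right in all. Origin on the table under the lever's pivot; x axis forward (to the far ends of the slots), y to the left, z up.
- gate_centre (a point): Middle of the neutral channel, on top of the gate plate, 116 mm over the table. Slots lie 16 mm left and right of it, 15 mm wide, 24 mm of travel forward and back for the 12 mm rod, joined only by the 15 mm wide channel; round-ended tongues part them. Yellow dots: 1 far left, 2 near left, 3 far right, 4 near right.
- lever_knob (a point): Centre of the red ball knob, 40 mm in diameter, on the gear lever; 168 mm from the pivot, which lies 34 mm over the table above the mill's origin. 202 mm over the table when upright. It travels 50 mm forward and back of neutral and 33 mm to each side.
- lever_shank (a point): Point on the middle of the lever's 12 mm steel rod, 40 mm below the knob's centre.
- third_home (a point): Where the knob's centre stands when the lever is fully home in the third slot.
- lever_fore (a joint): Lever tilt forward and back, rad: 0 neutral, +0.30 fully forward (first or third), -0.30 fully back (second or fourth). Starts anywhere between. It stays where it is left; friction asks a push of about 3 to 4 N at the knob.
- lever_across (a joint): Lever tilt across, rad: -0.20 left slot (where it starts), 0 middle of the channel, +0.20 right slot. It can change only while the lever is near neutral (lever_fore within about 0.04, or up to 0.1 with the tongues' round ends guiding it). Same friction.
- underglaze_2: Red-capped glaze jar, 48 mm across, 68 high, standing loose on the table left or in front of the mill; origin under its centre. To be left alone.
- underglaze_3: Yellow-capped glaze jar, 48 mm across, 68 high, standing loose on the table left or in front of the mill; origin under its centre. To be left alone.
- bisque_cup: Pink-brown bisque cup, 72 mm across, 80 high, standing loose on the table left or in front of the mill; origin under its centre. To be left alone.
- pinch_cup_1: Pale green pinch cup, 66 mm across, 57 high, standing loose on the table left or in front of the mill; origin under its centre. To be left alone.
- test_tile_1: White test tile, 66x36x7 mm, lying loose on the table left or in front of the mill; origin under its centre. To be left alone.
- test_tile_4: Blue test tile, 66x36x7 mm, lying loose on the table left or in front of the mill; origin under its centre. To be left alone.

How it is judged:
On the way:
1. the lever has been brought across through neutral to the right-hand side of the gate (value of joint lever_across above 0.14 rad and value of joint lever_fore below 0.15 rad), for 0.02 s.
At the end, for the whole second after the job is handed in: The lever rests home in the third slot (far right): lever_fore over 0.27 of 0.30 rad, lever_across over 0.15 rad, the knob's centre within 9 mm of third_home, at rest. Pots, jars and tiles within 15 mm of where they stood (value of joint lever_fore above 0.27 rad and value of joint lever_across above 0.15 rad and distance between lever_knob and third_home below 0.009 m and velocity of joint lever_fore between -0.05 and 0.05 rad/s and distance of each of underglaze_2, underglaze_3, bisque_cup, pinch_cup_1, test_tile_1, test_tile_4 from where it was at the start of the episode below 0.015 m); the robot touches nothing.
It fails at once if the lever is taken between the fingers (distance between the grasp point and lever_knob below 0.016 m or distance between the grasp point and lever_shank below 0.01 m).
It fails at once if a pot, glaze jar or tile is pushed aside (over 15 mm) or lifted (distance of any of underglaze_2, underglaze_3, bisque_cup, pinch_cup_1, test_tile_1, test_tile_4 from where it was at the start of the episode above 0.015 m).
It also fails if it takes over 45 s, if anything falls off the work surface, if the arm or the gripper's body presses on something with over 40 N, if the wrist force passes 120 N, or if a joint passes its speed limit or range.

ROBOT

A 7-joint arm with a two-finger parallel gripper is mounted at the origin on a cart in front of the work surface, level with it; the furniture and walls round the work are solid. World frame = base frame: x ahead of the robot, y to its left, z up, the work surface at z = 0. Lengths are in m, angles in rad, forces in N, time in s.
With the tool pointing down it reaches from about 0.35 to 0.9 m from the base axis. Payload 19.9 kg.
Tool frame: the origin (TCP) lies between the finger pads; the fingertips stand 25 mm ahead of it and the grasp point (between the pads) lies 6 mm ahead of it (env.tip_extent is the distance from the TCP to the fingertips, in m); z points along the fingers, y is the direction in which the jaws open and shut (so a half turn about z gives the same grasp; the last joint's range is limited). The gripper opens to 85 mm and grips with 20 to 120 N. Pads are 22 mm wide; open, the fingers measure 114 mm over their backs; the gripper's body (76 mm by 85 mm) begins 54 mm behind the grasp point. The pads swing forward as they close: fully open they stand 13 mm farther back than shut.
Start: joints at [1.119, 0.417, -0.01, 1.614, 0.005, 1.111, -0.053], TCP at [0.25, -0.573, 0.256] pointing down, gripper open.
Joint ranges: [-2.81, 2.81], [-0.39, 2.02], [-1.27, 1.25], [0.06, 2.57], [-1.19, 4.33], [0.19, 2], [-2.82, 2.82]. Speed limits (rad/s): [1.89, 1.89, 2.39, 2.39, 3.01, 3.01, 3.01].

INTERFACE

Orientations are given as a rotation vector (axis times angle).
In Python, from plant import env gives the robot as it stands.
- The arm moves only by the tool servo_tool, never from a script. Its argument "motion" is a list of rows, each a list of 6 numbers: the shift along the tool's x, y, z as a fraction of full scale, then the turn, a rotation vector about the tool's x, y, z as a fraction of full scale. A call has 1 to 8 rows; each row shifts and turns the pose as measured when the row begins, along the tool's axes as they then stand; what a row does not reach is not made up. Full scale, the value 1, is 0.04 m for a shift and 180 degrees for a turn. A row lasts 1/12 s, in which the tool goes at most 41.7 mm and 7.16 degrees, less where a joint would pass 70% of its speed; a pose out of reach is approached as far as the arm can. A call with a number of a shift or a turn outside -1 to 1 is refused whole. A call with a gripper value outside its range is refused whole. "fingers" is the opening, from 0 (shut) to 1 (fully open), set as the call begins (left out, the last holds). The fingers move at their own pace and stop on an object; "newtons" is the grip in N (left out, the last holds). Time passes only in rows, so rows that do not move let the fingers close. It gives the time, the measured TCP pose, the force and the opening at its end, in the units of the state.
- env.sense(): the state, without advancing time (a new reading comes with each control period).
- env.get_image(name): name is "scene" or "side" or "wrist"; returns a dict with "color" (400x640x3 uint8, blue, green, red), "fx", "fy", "cx", "cy" (pixels), "R" (3x3) and "t" (3): a world point X has camera coordinates R X + t; the wrist camera has in their place "mount" (4x4, takes a point from camera to tool coordinates, whose origin is the TCP and whose axes are the flange's). Camera axes: x right, y down, z forward; pixel columns grow to the right and rows downward; lengths in m; the calibration is good to about 2 mm. A picture is of the moment at which its call begins: read the wrist's pose just before it. There is no depth.
- env.finish_job(): hands the job in, once; it reports no verdict.
Trained networks look in the newest picture that a camera, given by its name, has taken for a name from the list of things; names that differ only in an ending like _2 or _b are one class to them, and where a whole thing is asked for, a point or a joint stands for the part that bears it (a point fixed in the world has none). Each returns a list of dicts, best first, with "p" (0 to 1); they miss things now and then, are a little off and sometimes report something else, mostly with a low value. They report only what shows in the picture. A call takes as long as a camera call.
- env.regions_of(camera, query): "pixels" (400x640 bool, what is visible of it) and "point" ([column, row] in pixels, amid what is visible of it).
The state is a dict: "clock": time; "joint_pos": joint angles; "qvel": joint speeds; "joint_torque": joint torques, N m; "tool_pos": TCP position; "tcp_rot": TCP orientation; "contact_force": force on the tool from outside, world axes, zero at the start; "ft_torque": the same for the moment, N m; "opening": opening from 0.0 (shut) to 1.0 (fully open).
Only numpy, scipy, OpenCV 4.12 (cv2) and the standard library are available. Lean on these libraries where they do the work, as an engineer would, in place of code of your own. Each camera call takes 0.05 s, during which the arm holds its last target. There are 200 camera calls.

## Working session

There is one attempt and no reset: what is moved stays moved. The work goes in short steps, Python scripts to look and compute and a tool call to move; the robot and the scene stay as the last step left them, time stands still between calls to the robot, and variables do not carry over. Pictures are saved under pics/ and viewed, about 8 in all and at most 12, crops included, and the job is handed in when it is done.

Besides the shell and the picture viewer there is one more tool, called after "Call:" as name(argument=value, ...), one argument or row to a line, values as JSON. servo_tool: Moves the arm, as the interface text tells. Shift numbers are shares of 0.04 m and turn numbers shares of 180 degrees, none past 1 either way. Its arguments: {"type":"object","properties":{"motion":{"type":"array","items":{"type":"array","items":{"type":"number"}}},"fingers":{"type":"number"},"newtons":{"type":"number"}},"required":["motion"]}

```bash
mkdir -p pics; ls; cat > h.py <<'E'
from plant import env
import numpy as np, cv2
def grab(n,f=None):
    im=env.get_image(n)
    if f: cv2.imwrite('pics/'+f,im['color'])
    return im
def proj(im,X):
    c=np.asarray(im['R'])@np.asarray(X)+np.asarray(im['t']); return np.array([im['fx']*c[0]/c[2]+im['cx'],im['fy']*c[1]/c[2]+im['cy']])
def ray(im,p):
    R=np.asarray(im['R']);t=np.asarray(im['t'])
    d=R.T@np.array([(p[0]-im['cx'])/im['fx'],(p[1]-im['cy'])/im['fy'],1]); return -R.T@t,d/np.linalg.norm(d)
def tri(rs):
    A=sum(np.eye(3)-np.outer(d,d) for o,d in rs);b=sum((np.eye(3)-np.outer(d,d))@o for o,d in rs);X=np.linalg.solve(A,b)
    return X,[np.linalg.norm((np.eye(3)-np.outer(d,d))@(X-o)) for o,d in rs]
E
python3 - <<'E'
from h import *
s=env.sense();print({k:np.round(v,3) for k,v in s.items()}, env.tip_extent)
for n in('scene','side'):
    im=grab(n,n+'1.png')
    print(n,np.round(im['R'],3).tolist(),np.round(im['t'],3),im['fx'])
    for q in('lever_knob','jar_mill','underglaze_2','bisque_cup','pinch_cup_1','test_tile_1'):
        for r in env.regions_of(n,q): 
            ys,xs=np.nonzero(r['pixels']);print(q,round(r['p'],2),np.round(r['point']),len(xs),xs.min(),xs.max(),ys.min(),ys.max())
E
```

```text
pics
{'clock': np.float64(0.0), 'joint_pos': array([ 1.119,  0.418, -0.01 ,  1.614,  0.005,  1.111, -0.053]), 'qvel': array([-0.001,  0.   , -0.   , -0.   ,  0.   , -0.   , -0.   ]), 'joint_torque': array([-1.0000e-03, -8.6446e+01,  6.7800e-01, -4.3491e+01,  1.9000e-02,
        7.0000e-03, -0.0000e+00]), 'tool_pos': array([ 0.249, -0.573,  0.256]), 'tcp_rot': array([-3.074e+00, -6.400e-01,  1.000e-03]), 'contact_force': array([-0.125,  0.476,  0.161]), 'ft_torque': array([ 0.005,  0.004, -0.014]), 'opening': np.float64(1.001)} 0.025
scene [[0.729, -0.684, 0.019], [-0.269, -0.313, -0.911], [0.629, 0.659, -0.413]] [-0.245  0.328  0.751] 431.3011988952053
lever_knob 0.91 [418. 216.] 457 407 424 202 250
lever_knob 0.73 [316. 288.] 326 304 333 279 297
jar_mill 0.67 [502. 290.] 21816 375 598 201 395
jar_mill 0.62 [264. 215.] 251 256 272 208 232
underglaze_2 0.62 [271. 232.] 427 263 280 219 246
underglaze_2 0.6 [264. 217.] 248 257 272 209 234
bisque_cup 0.55 [416. 213.] 472 407 424 202 249
bisque_cup 0.15 [263. 217.] 261 257 272 208 233
pinch_cup_1 0.63 [295. 226.] 618 284 309 215 244
test_tile_1 0.77 [319. 289.] 250 306 331 280 296
test_tile_1 0.65 [282. 262.] 209 269 293 257 270
side [[-0.886, -0.464, -0.0], [-0.164, 0.314, -0.935], [0.434, -0.829, -0.354]] [0.531 0.154 1.111] 384.4223728406405
lever_knob 0.59 [354. 149.] 105 346 355 143 167
jar_mill 0.7 [361. 170.] 3629 323 395 130 206
underglaze_2 0.58 [333. 239.] 313 329 345 227 253
underglaze_2 0.52 [321. 243.] 240 308 325 235 261
bisque_cup 0.78 [313. 286.] 1360 299 330 263 310
pinch_cup_1 0.59 [319. 227.] 340 307 329 221 244
pinch_cup_1 0.35 [361. 241.] 158 353 375 235 245
test_tile_1 0.67 [364. 240.] 173 352 375 234 245
test_tile_1 0.42 [378. 222.] 139 368 389 218 226
```

```bash
python3 - <<'E'
import cv2,numpy as np
a=cv2.imread('pics/scene1.png');b=cv2.imread('pics/side1.png')
cv2.imwrite('pics/v1.png',cv2.resize(a,(800,500)))
c=b[110:320,260:460];cv2.imwrite('pics/v2.png',cv2.resize(c,None,fx=2.8,fy=2.8,interpolation=cv2.INTER_CUBIC))
E
```

```text
(no output)
```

View pics/v1.png

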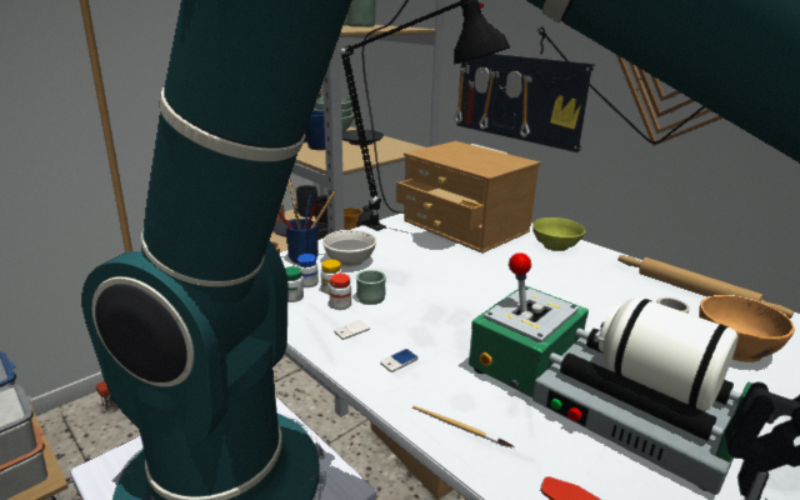

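View pics/v2.png

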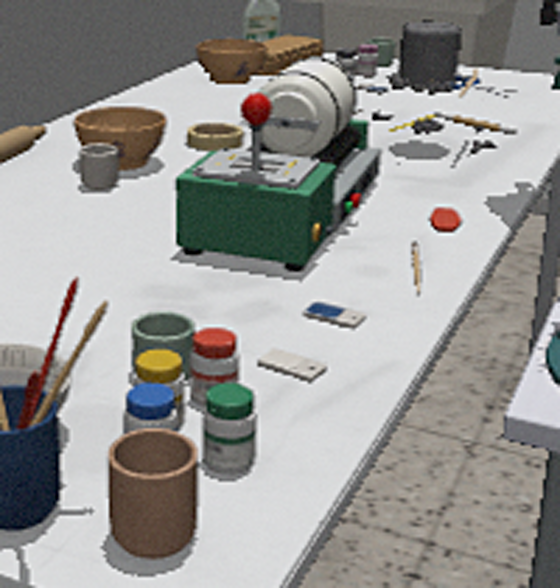

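The scene view shows the lever in the left slot with the knob at about (416,211). The pots and tiles stand well left of the mill. Next I triangulate the knob and fit the green case.

```bash
cat >> h.py <<'E'
def red(img,box):
    x0,y0,x1,y1=box;h=cv2.cvtColor(img,cv2.COLOR_BGR2HSV)[y0:y1,x0:x1]
    m=(((h[...,0]<8)|(h[...,0]>172))&(h[...,1]>140)&(h[...,2]>60)).astype(np.uint8)
    n,l,st,c=cv2.connectedComponentsWithStats(m);i=1+np.argmax(st[1:,4])
    (cx,cy),r=cv2.minEnclosingCircle(np.argwhere(l==i)[:,::-1].astype(np.float32))
    x,y,w,hh,_=st[i];return np.array([x0+x+(w-1)/2,y0+y+(hh-1)/2]),(w,hh),(x0+cx,y0+cy,r)
E
python3 - <<'E'
from h import *
ims={n:grab(n) for n in('scene','side')}
rs=[]
for n,b in(('scene',(390,190,440,240)),('side',(335,130,370,165))):
    c=red(ims[n]['color'],b);print(n,c);rs.append(ray(ims[n],c[0]))
K=tri(rs);print(K)
# green mask fit
from scipy.optimize import least_squares,differential_evolution
ms={}
for n,b in(('scene',(360,220,490,330)),('side',(315,140,400,215))):
    h=cv2.cvtColor(ims[n]['color'],cv2.COLOR_BGR2HSV);m=((h[...,0]>55)&(h[...,0]<85)&(h[...,1]>90)).astype(np.uint8)
    k=np.zeros_like(m);k[b[1]:b[3],b[0]:b[2]]=m[b[1]:b[3],b[0]:b[2]];ms[n]=k;print(n,k.sum());
    cv2.imwrite(f'pics/g_{n}.png',k*255)
def box(p,zl=.012):
    x,y,a=p;c,s=np.cos(a),np.sin(a)
    return [(x+c*u-s*v,y+s*u+c*v,z) for u in(-.09,.09) for v in(-.068,.068) for z in(zl,.116)]
def cost(p):
    # side view: hull of the box vs convex hull of green mask
    t=0
    for n in ms:
        H=cv2.convexHull(np.array([proj(ims[n],q) for q in box(p)],np.float32))
        G=cv2.convexHull(np.argwhere(cv2.morphologyEx(ms[n],cv2.MORPH_OPEN,np.ones((2,2),np.uint8)))[:,::-1].astype(np.float32))
        inter=cv2.intersectConvexConvex(H,G)[0]; t+=1-inter/(cv2.contourArea(H)+cv2.contourArea(G)-inter)
    return t
k=K[0]
r=differential_evolution(cost,[(k[0]-.12,k[0]+.12),(k[1]-.1,k[1]+.1),(-1,1)],seed=1,tol=1e-6,maxiter=200)
print(r.x,r.fun)
vis=ims['scene']['color'].copy();vis2=ims['side']['color'].copy()
for v,n in((vis,'scene'),(vis2,'side')):
    for q in box(r.x): cv2.circle(v,tuple(int(round(t)) for t in proj(ims[n],q)),1,(255,0,255),-1)
a=cv2.resize(vis[190:340,360:510],(450,450));b=cv2.resize(vis2[120:220,310:410],(350,350))
o=np.zeros((450,800,3),np.uint8);o[:,:450]=a;o[:350,450:]=b;cv2.imwrite('pics/v3.png',o)
E
```

```text
scene (array([416., 211.]), (np.int32(17), np.int32(17)), (415.6751823425293, 210.9233570098877, 8.734318733215332))
side (array([351., 149.]), (np.int32(11), np.int32(11)), (351.34615325927734, 148.65384674072266, 5.357448101043701))
(array([ 0.52931815, -0.1004444 ,  0.19775335]), [np.float64(0.0007525411360881245), np.float64(0.0007525411360880219)])
scene 3087
side 1453
[ 0.53010755 -0.14066438  0.1604581 ] 0.5016817717072523
```

View pics/v3.png

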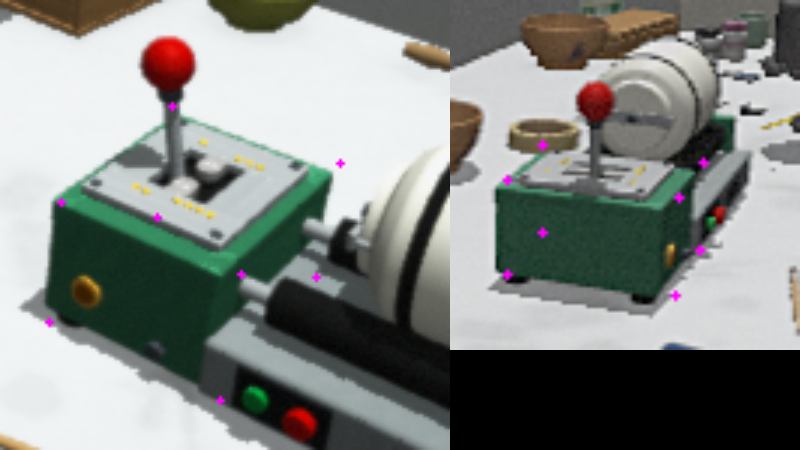

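The box fit used too tight a mask and is poor. I'll use the case corners visible here instead: scene crop top corners near-left (55,200), near-right (210,272), far-right (328,172), and side crop far-left (497,183), near-left (665,208).

```bash
python3 - <<'E'
from h import *
from scipy.optimize import least_squares
ims={n:grab(n) for n in('scene','side')}
S=lambda a,b:(360+(a-1)/3,190+(b-1)/3); D=lambda a,b:(310+(a-450-1.2)/3.5,120+(b-1.2)/3.5)
obs=[('scene',S(57,200),-.09,.068,.116),('scene',S(210,272),-.09,-.068,.116),('scene',S(329,170),.09,-.068,.116),('scene',S(183,117),.09,.068,.116),
('side',D(497,183),.09,.068,.116),('side',D(666,209),-.09,.068,.116),('side',D(694,168),-.09,-.068,.116)]
def P(p,u,v,z): c,s=np.cos(p[2]),np.sin(p[2]);return (p[0]+c*u-s*v,p[1]+s*u+c*v,z+p[3])
f=lambda p:np.concatenate([proj(ims[n],P(p,u,v,z))-np.array(o) for n,o,u,v,z in obs])
r=least_squares(f,[.5,-.13,0,0],loss='soft_l1');print(r.x,np.round(f(r.x).reshape(-1,2),1).tolist())
K=np.array([.5293,-.1004,.1978]);c,s=np.cos(r.x[2]),np.sin(r.x[2]);d=K[:2]-r.x[:2]
print('knob in mill',c*d[0]+s*d[1],-s*d[0]+c*d[1])
for k in((0,.033,.199),(-.05,.033,.193),(0,0,.202),(0,-.033,.199),(.05,-.033,.193)): print(k,np.round(P([*r.x[:3],0],*k),4))
s=env.sense();R=cv2.Rodrigues(s['tcp_rot'])[0];print(np.round(R,3).tolist());print(np.round(env.get_image('wrist')['mount'],3).tolist())
E
```

```text
[ 0.53458152 -0.13247397  0.07033988 -0.00707125] [[-2.6, -1.6], [2.5, 0.6], [2.8, 0.6], [-1.4, -2.3], [-0.3, 0.9], [-0.5, -0.1], [1.9, 0.8]]
knob in mill -0.0030142407449761485 0.03236585581940856
(0, 0.033, 0.199) [ 0.5323 -0.0996  0.199 ]
(-0.05, 0.033, 0.193) [ 0.4824 -0.1031  0.193 ]
(0, 0, 0.202) [ 0.5346 -0.1325  0.202 ]
(0, -0.033, 0.199) [ 0.5369 -0.1654  0.199 ]
(0.05, -0.033, 0.193) [ 0.5868 -0.1619  0.193 ]
[[0.917, 0.399, -0.0], [0.399, -0.917, 0.0], [-0.0, -0.0, -1.0]]
[[-0.001, -0.946, -0.325, 0.083], [1.0, -0.001, 0.0, -0.001], [-0.001, -0.325, 0.946, -0.118], [0.0, 0.0, 0.0, 1.0]]
```

Call:
servo_tool(
  motion=[
    [0,0,-0.6,0,0,0],
    [0,0,-0.6,0,0,0],
    [0.69,-0.67,0,0,0,0],
    [0.69,-0.67,0,0,0,0],
    [0.69,-0.67,0,0,0,0],
    [0.69,-0.67,0,0,0,0],
    [0.69,-0.67,0,0,0,0],
    [0.69,-0.67,0,0,0,0],
  ],
  fingers=0,
  newtons=40,
)

```text
clock: 1.62
tool_pos: [0.3356, -0.3578, 0.3051]
tcp_rot: [3.078, 0.622, -0.003]
contact_force: [0.1, 0.0, -0.1]
opening: 0.001
```

Call:
servo_tool(
  motion=[
    [0.69,-0.67,0,0,0,0],
    [0.69,-0.67,0,0,0,0],
    [0.69,-0.67,0,0,0,0],
    [0.69,-0.67,0,0,0,0],
    [0.69,-0.67,0,0,0,0],
    [0.69,-0.67,0,0,0,0],
    [0.69,-0.67,0,0,0,0],
    [0,0,0,0,0,0.036],
  ],
)

```text
clock: 2.28
tool_pos: [0.4448, -0.0902, 0.3067]
tcp_rot: [3.102, 0.46, 0.004]
contact_force: [0.2, 0.4, -0.0]
opening: 0.001
```

Call:
servo_tool(
  motion=[
    [0,0,0,0,0,0.036],
    [0,0,0,0,0,0.036],
    [0,0,0,0,0,0],
    [0,0,0,0,0,0],
  ],
)

```text
clock: 2.62
tool_pos: [0.4457, -0.0868, 0.3072]
tcp_rot: [3.135, 0.096, 0.007]
contact_force: [0.7, -0.2, -0.9]
opening: 0.004
```

```bash
cat >> h.py <<'E'
def grabw(f=None):
    s=env.sense();im=grab('wrist',f);T=np.eye(4);T[:3,:3]=cv2.Rodrigues(np.array(s['tcp_rot']))[0];T[:3,3]=s['tool_pos']
    C=np.linalg.inv(T@np.array(im['mount']));im['R']=C[:3,:3];im['t']=C[:3,3];return im
E
python3 - <<'E'
from h import *
s=env.sense();print(np.round(s['tool_pos'],4),np.round(cv2.Rodrigues(s['tcp_rot'])[0],3).tolist(),s['clock'])
im=grabw('w1.png');print(red(im['color'],(0,0,640,400)))
np.savez('w1.npz',**{k:im[k] for k in('color','fx','fy','cx','cy','R','t')})
E
```

```text
[ 0.4457 -0.0868  0.3072] [[0.998, 0.061, 0.005], [0.061, -0.998, -0.005], [0.004, 0.005, -1.0]] 2.6167
(array([345.5, 113. ]), (np.int32(48), np.int32(51)), (345.6329040527344, 113.10126495361328, 25.326189041137695))
```

View pics/w1.png

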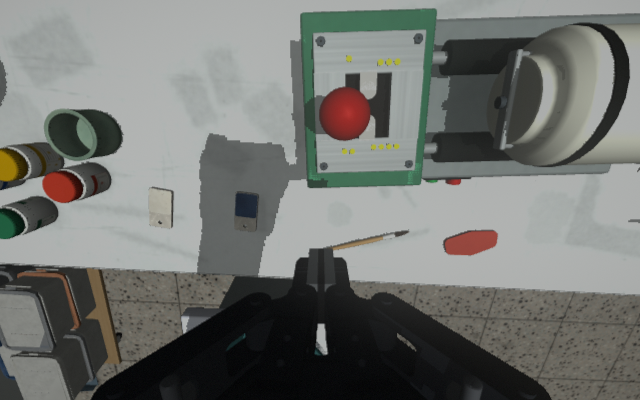

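The wrist view shows the knob at (345,113) in the left slot. The plate screws are at (320,42), (418,38), (409,165) and (323,169), the case corners at (302,14) and (434,10), and the right slot runs from (384,72) to (384,137).

```bash
python3 - <<'E'
from h import *
im=dict(np.load('w1.npz'))
def pl(p,z=.116): o,d=ray(im,p);return (o+d*(z-o[2])/d[2])
sc=[pl(p) for p in((320,42),(418,38),(409,165),(323,169))];print('screws',np.round(sc,4).tolist())
g=np.mean(sc,0);print('gate c',g, 'sides',[np.linalg.norm(sc[i]-sc[(i+1)%4]) for i in range(4)])
fx=(sc[0]-sc[3]+sc[1]-sc[2]);print('yaw',np.arctan2(fx[1],fx[0]))
for p in((302,14),(434,10),(420,184),(309,186)): print('case',np.round(pl(p),4))
print('right slot',np.round([pl(p) for p in((384,72),(384,137),(377,100),(391,100))],4).tolist())
ims={n:grab(n) for n in('scene','side')}
rs=[ray(im,(345.5,113))]+[ray(ims[n],red(ims[n]['color'],b)[0]) for n,b in(('scene',(390,190,440,240)),('side',(335,130,370,165)))]
for q in(rs,rs[:2],[rs[0],rs[2]]): print(tri(q))
c=cv2.resize(im['color'][0:200,290:450],(640,800))[:600]
cv2.imwrite('pics/v4.png',cv2.resize(im['color'][0:200,280:480],(600,600),interpolation=cv2.INTER_CUBIC))
E
```

```text
screws [[0.5939, -0.0779, 0.116], [0.6033, -0.1741, 0.116], [0.478, -0.1859, 0.116], [0.4676, -0.089, 0.116]]
gate c [ 0.53571562 -0.13171177  0.116     ] sides [np.float64(0.09660691274411913), np.float64(0.12585818318000555), np.float64(0.09744371576849148), np.float64(0.12672321329762873)]
yaw 0.09030278092561166
case [ 0.6164 -0.0593  0.116 ]
case [ 0.6275 -0.1853  0.116 ]
case [ 0.4568 -0.2022  0.116 ]
case [ 0.4468 -0.074   0.116 ]
right slot [[0.5711, -0.1447, 0.116], [0.507, -0.1534, 0.116], [0.5441, -0.141, 0.116], [0.545, -0.1557, 0.116]]
(array([ 0.52903461, -0.10117581,  0.19880248]), [np.float64(0.0003605311811806102), np.float64(0.001553644163015422), np.float64(0.0015744386110224955)])
(array([ 0.5286421 , -0.10121393,  0.19747512]), [np.float64(0.0005139254522088985), np.float64(0.0005139254522089)])
(array([ 0.52944026, -0.10117707,  0.20008556]), [np.float64(0.000566659769933726), np.float64(0.0005666597699337345)])
```

View pics/v4.png

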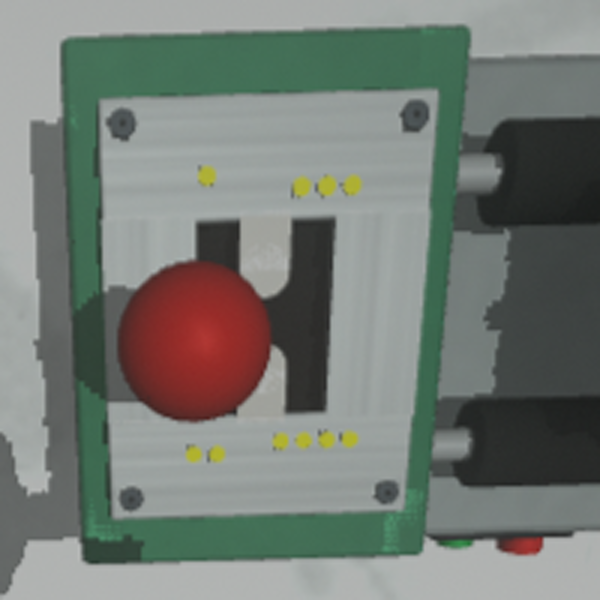

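The gate centre is at about (0.536,-0.132) with yaw 0.09. The knob is at mill (-4, +31) mm, which puts lever_fore near -0.02 rad. That is already in the channel, so I go left of the knob, then down.

Call:
servo_tool(
  motion=[
    [0.68,-0.31,0,0,0,-0.009],
    [0.68,-0.31,0,0,0,0],
    [0.66,-0.31,0,0,0,0],
    [0,0,0,0,0,0],
    [0,0,0.9,0,0,0],
    [0,0,0.9,0,0,0],
    [0,0,0.9,0,0,0],
    [0,0,0,0,0,0],
  ],
)

```text
clock: 3.43
tool_pos: [0.5281, -0.0454, 0.1975]
tcp_rot: [3.131, 0.161, 0.015]
contact_force: [-1.1, -0.1, -0.7]
opening: -0.0
```

```bash
cat >> h.py <<'E'
G=np.array([.5362,-.1317]);YAW=.09
def mill(p): 
    d=np.array(p[:2])-G;c,s=np.cos(YAW),np.sin(YAW);return np.round([c*d[0]+s*d[1],-s*d[0]+c*d[1],p[2]],4)
def rep():
    s=env.sense();R=cv2.Rodrigues(s['tcp_rot'])[0];print('t',round(s['clock'],2),'tcp mill',mill(s['tool_pos']),'yaw',round(np.arctan2(R[1,0],R[0,0]),3),'tilt',np.round(R[:,2],3),'F',np.round(s['contact_force'],1))
def knob(box=None):
    n=[];rs=[]
    for c,b in(('scene',(385,180,480,260)),('side',(320,125,380,165))):
        im=env.get_image(c);q=red(im['color'],b);n.append((np.round(q[0],1).tolist(),[int(v) for v in q[1]]));rs.append(ray(im,q[0]))
    X,e=tri(rs);print('knob mill',mill(X),'err',round(e[0],4),n)
E
python3 -c "
from h import *
rep();knob()"
```

```text
t 3.43 tcp mill [-0.0003  0.0866  0.1975] yaw 0.103 tilt [ 0.01  -0.006 -1.   ] F [-1.1 -0.1 -0.7]
knob mill [-0.0072  0.0302  0.1995] err 0.0008 [([416.0, 211.0], [17, 17]), ([352.0, 148.5], [9, 12])]
```

Call:
servo_tool(
  motion=[
    [-0.08,0.25,0,0,0,0],
    [0,0.25,0,0,0,0],
    [0,0.25,0,0,0,0],
    [0,0.25,0,0,0,0],
  ],
)

```text
clock: 3.87
tool_pos: [0.5344, -0.0871, 0.2116]
tcp_rot: [3.128, 0.167, 0.039]
contact_force: [-0.6, 5.6, 3.3]
opening: -0.004
```

```bash
python3 -c "
from h import *
rep();knob()"
```

```text
t 3.87 tcp mill [0.0022 0.0446 0.2116] yaw 0.107 tilt [ 0.026 -0.008 -1.   ] F [-0.6  5.6  3.3]
knob mill [-0.0116  0.0102  0.2029] err 0.0004 [([423.5, 213.0], [18, 17]), ([355.0, 146.5], [7, 10])]
```

Call:
servo_tool(
  motion=[
    [-0.1,0,0.3,0,0,0],
    [-0.05,0.2,0.15,0,0,0],
    [-0.05,0.25,0.1,0,0,0],
  ],
)

```text
clock: 4.22
tool_pos: [0.5377, -0.1068, 0.1997]
tcp_rot: [3.122, 0.167, 0.075]
contact_force: [-3.1, 3.8, 40.5]
opening: -0.001
```

```bash
python3 -c "
from h import *
rep();knob();im=grabw('w2.png')"
```

```text
t 4.22 tcp mill [0.0038 0.0247 0.1997] yaw 0.107 tilt [ 0.049 -0.012 -0.999] F [-3.1  3.8 40.5]
knob mill [-0.0081 -0.0107  0.2028] err 0.0011 [([433.5, 215.0], [18, 19]), ([356.0, 145.5], [5, 10])]
```

View pics/w2.png

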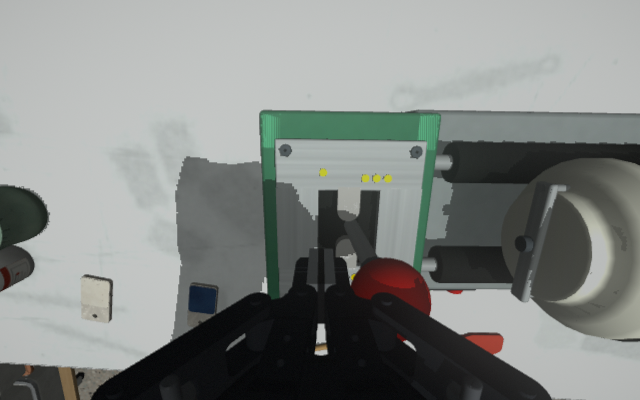

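The 40 N upward force comes from the finger linkage above the pads widening and bearing on the knob. I'll raise the tool, back off and straighten the tilt.

Call:
servo_tool(
  motion=[
    [0,-0.15,-0.4,0,0,0],
    [-0.1,0,0,0.004,-0.016,0],
    [0,0,0,0,0,-0.004],
  ],
)

```text
clock: 4.62
tool_pos: [0.5328, -0.1053, 0.2185]
tcp_rot: [3.128, 0.179, -0.002]
contact_force: [-0.1, -0.5, -1.6]
opening: 0.0
```

```bash
python3 -c "
from h import *
rep();knob()"
```

```text
t 4.62 tcp mill [-0.001   0.0266  0.2185] yaw 0.114 tilt [-0.001 -0.009 -1.   ] F [-0.1 -0.5 -1.6]
knob mill [-0.0075 -0.0128  0.2022] err 0.001 [([434.5, 215.5], [18, 18]), ([356.0, 145.5], [5, 10])]
```

Call:
servo_tool(
  motion=[
    [-0.05,0.2,0,0,0,0.006],
    [-0.05,0.2,0,0,0,0],
    [0,0.2,0,0,0,0],
  ],
)

```text
clock: 4.97
tool_pos: [0.5313, -0.1289, 0.2175]
tcp_rot: [3.13, 0.153, 0.007]
contact_force: [2.1, 3.4, -0.2]
opening: -0.001
```

```bash
python3 -c "
from h import *
rep();knob()"
```

```text
t 4.97 tcp mill [-0.0046  0.0033  0.2175] yaw 0.098 tilt [ 0.005 -0.008 -1.   ] F [ 2.1  3.4 -0.2]
knob mill [-0.009 -0.032  0.2  ] err 0.0013 [([442.5, 219.5], [18, 18]), ([358.0, 145.0], [5, 9])]
```

Call:
servo_tool(
  motion=[
    [0,0.12,0,0,0,0],
    [0,0.05,0,0,0,0],
  ],
)

```text
clock: 5.23
tool_pos: [0.5315, -0.1369, 0.2169]
tcp_rot: [3.131, 0.15, 0.004]
contact_force: [0.7, 8.7, -0.5]
opening: 0.006
```

```bash
python3 -c "
from h import *
rep();knob()"
```

```text
t 5.23 tcp mill [-0.0051 -0.0047  0.2169] yaw 0.096 tilt [ 0.003 -0.007 -1.   ] F [ 0.7  8.7 -0.5]
knob mill [-0.0058 -0.038   0.1974] err 0.0002 [([445.5, 221.5], [18, 18]), ([357.5, 145.0], [6, 9])]
```

Across is at its stop. Now round to the near side of the knob.

Call:
servo_tool(
  motion=[
    [0,-0.5,0,0,0,0],
    [-0.65,0,0,0,0,0],
    [-0.65,0,0,0,0,0],
    [0,0,0,0,0,0],
    [0,0.6,0,0,0,0],
    [0,0.6,0,0,0,0],
    [0,0,0,0,0,0],
  ],
)

```text
clock: 5.92
tool_pos: [0.4797, -0.1721, 0.2162]
tcp_rot: [3.129, 0.153, 0.002]
contact_force: [-0.4, -0.2, -0.5]
opening: 0.001
```

```bash
python3 -c "
from h import *
rep();knob();im=grabw('w3.png');print(red(im['color'],(0,0,640,400)))"
```

```text
t 5.92 tcp mill [-0.0599 -0.0351  0.2162] yaw 0.097 tilt [ 0.002 -0.009 -1.   ] F [-0.4 -0.2 -0.5]
knob mill [ 0.0012 -0.0391  0.1963] err 0.002 [([447.0, 222.0], [13, 15]), ([355.5, 144.5], [10, 10])]
(array([327.5, 165.5]), (np.int32(80), np.int32(80)), (327.0322570800781, 165.61935424804688, 40.19154357910156))
```

View pics/w3.png

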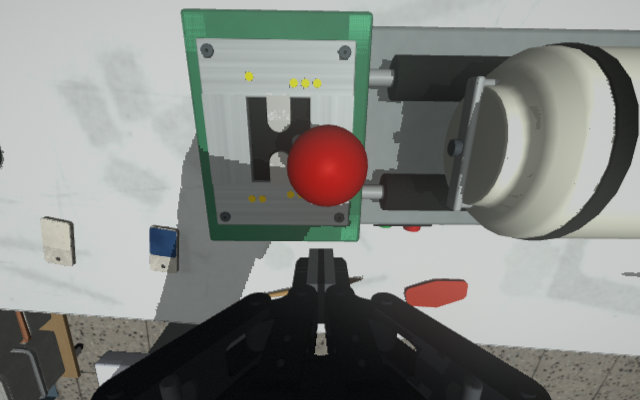

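Lever is across on the right, and the fingers are behind the knob (knob column 327, fingers 320). I lower 8 mm, shift slightly right and push forward.

Call:
servo_tool(
  motion=[
    [0.2,0.06,0.2,0,0,0],
    [0.3,0,0,0,0,0],
    [0.3,0,0,0,0,0],
    [0.25,0,0,0,0,0],
    [0.2,0,0,0,0,0],
  ],
)

```text
clock: 6.48
tool_pos: [0.5311, -0.1628, 0.2079]
tcp_rot: [3.129, 0.162, -0.001]
contact_force: [-3.6, -2.2, 1.2]
opening: -0.0
```

```bash
python3 -c "
from h import *
rep();knob()"
```

```text
t 6.48 tcp mill [-0.0079 -0.0306  0.2079] yaw 0.103 tilt [-0.    -0.008 -1.   ] F [-3.6 -2.2  1.2]
knob mill [ 0.0268 -0.0407  0.1933] err 0.0023 [([453.0, 219.5], [11, 14]), ([349.0, 144.5], [9, 10])]
```

Call:
servo_tool(
  motion=[
    [0.2,0.08,0,0,0,0.003],
    [0.2,0.05,0,0,0,0],
    [0.2,0.03,0,0,0,0],
  ],
)

```text
clock: 6.83
tool_pos: [0.5547, -0.1653, 0.2071]
tcp_rot: [3.132, 0.149, -0.006]
contact_force: [-3.2, 0.8, -3.1]
opening: 0.002
```

```bash
python3 -c "
from h import *
rep();knob()"
```

```text
t 6.83 tcp mill [ 0.0154 -0.0351  0.2071] yaw 0.095 tilt [-0.004 -0.006 -1.   ] F [-3.2  0.8 -3.1]
knob mill [ 0.0493 -0.0427  0.1911] err 0.0019 [([458.5, 217.0], [8, 13]), ([343.5, 144.5], [10, 10])]
```

Force is still only friction (3 N), so I push on to the stop.

Call:
servo_tool(
  motion=[
    [0.15,0,0,0,0,0],
    [0.12,0,0,0,0,0],
  ],
)

```text
clock: 7.1
tool_pos: [0.565, -0.1646, 0.2065]
tcp_rot: [3.132, 0.149, -0.008]
contact_force: [-9.4, 0.2, -4.4]
opening: -0.001
```

Call:
servo_tool(
  motion=[
    [0.12,0,0,0,0,0],
  ],
)

```text
clock: 7.18
tool_pos: [0.5685, -0.1643, 0.2056]
tcp_rot: [3.132, 0.149, -0.014]
contact_force: [-15.8, 1.2, -1.5]
opening: 0.001
```

```bash
python3 -c "
from h import *
rep();knob()"
```

```text
t 7.18 tcp mill [ 0.0292 -0.0353  0.2056] yaw 0.095 tilt [-0.009 -0.006 -1.   ] F [-15.8   1.2  -1.5]
knob mill [ 0.0575 -0.0419  0.1899] err 0.0005 [([460.0, 215.5], [7, 14]), ([341.5, 145.0], [8, 9])]
```

Force rose to 16 N at a near-constant position, so it is at the stop. I back off straight, then rise.

Call:
servo_tool(
  motion=[
    [-0.6,0,0,0,0,0],
    [-0.9,0,0,0,0,0],
    [-0.5,0,-0.5,0,0,0],
    [0,0,-0.9,0,0,0],
    [0,0,-0.9,0,0,0],
    [-0.5,0,-0.5,0,0,0],
    [0,0,0,0,0,0],
    [0,0,0,0,0,0],
  ],
)

```text
clock: 7.95
tool_pos: [0.4665, -0.1732, 0.3239]
tcp_rot: [3.131, 0.151, -0.008]
contact_force: [0.8, 0.2, 0.0]
opening: 0.003
```

```bash
python3 - <<'E'
from h import *
rep();knob()
im=grabw('w4.png');c=red(im['color'],(0,0,640,300));print(c);o,d=ray(im,c[0])
for z in(.1935,):print('knob from wrist at z',z,mill(o+d*(z-o[2])/d[2]))
E
```

```text
t 7.95 tcp mill [-0.0732 -0.0351  0.3239] yaw 0.096 tilt [-0.005 -0.007 -1.   ] F [0.8 0.2 0. ]
knob mill [ 0.0513 -0.0327  0.1924] err 0.0027 [([454.5, 215.0], [18, 17]), ([342.0, 144.5], [9, 10])]
(array([319.5,  54.5]), (np.int32(46), np.int32(52)), (319.4543762207031, 54.2718620300293, 25.853866577148438))
knob from wrist at z 0.1935 [ 0.0516 -0.0337  0.1935]
```

View pics/w4.png

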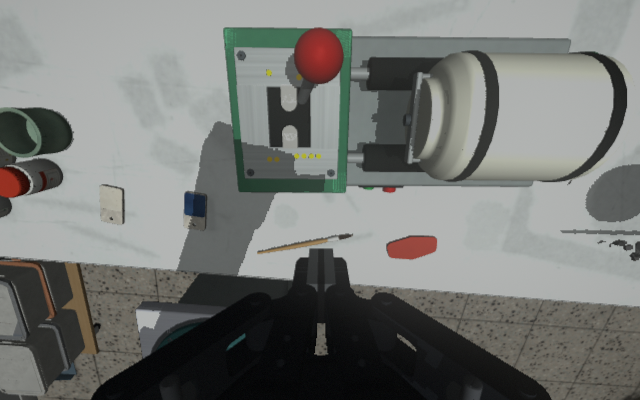

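The knob is at mill (51, -33) mm by two independent estimates, against an expected (50, -33). The lever stands in the far right slot, the pots and tiles are undisturbed, and the arm is clear.

```bash
python3 -c "
from h import *
print(env.finish_job())"
```

```text
the job is handed in; nothing more can be done
None
```

The lever is in third, and I handed the job in at about 8 s of the 45 s. The hand-in reports no verdict.

- **Moves:** The lever was already near neutral (about -0.02 rad). I pushed the knob across to the right stop with the outside of the shut fingers, went round behind it, and pushed it forward until the force rose to 16 N at the end stop. Then I backed off and rose clear.
- **Last checks:** Scene and side cameras put the knob at mill (51, -33) mm, and the wrist camera put it at (52, -34) mm. Third is nominally at (50, -33) mm. Forces were near 0 with the arm clear at 0.32 m, and the last wrist picture shows the tiles and the jars and cup in view undisturbed. The bisque cup was outside that picture; the arm never went near it.
- **What went wrong:** During the push across, the finger linkage briefly bore down on the knob at about 40 N, close to the 40 N limit on the gripper's body. I raised the tool at once and nothing was reported, but I cannot tell whether it counted. My first automatic fit of the mill's pose was poor, so I used the gate plate screws in the wrist picture instead.

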